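Pass a moisture tin through the two-door hatch to the balance

ROBOT

A 7-joint arm with a two-finger parallel gripper is mounted at the origin on the work surface. World frame = base frame: x ahead of the robot, y to its left, z up, the work surface at z = 0. Lengths are in m, angles in rad, forces in N, time in s.
With the tool pointing down it reaches from about 0.4 to 0.9 m from the base axis. Payload 5.6 kg.
Tool frame: the origin (TCP) lies midway between the tips of the shut fingers; the grasp point (between the pads) lies 19 mm behind it; z points along the fingers, y is the line along which they close (so a half turn about z gives the same grasp; the last joint's range is limited). The gripper opens to 92 mm and grips with 3 to 60 N. Pads are 20 mm wide; open, the fingers measure 128 mm over their backs; the gripper's body (75 mm by 189 mm) begins 69 mm behind the grasp point.
Start: joints at [1.086, 0.468, -0.012, 1.603, 0.006, 1.071, -0.056], TCP at [0.278, -0.588, 0.215] pointing down, gripper open.
Joint ranges: [-2.53, 2.53], [-0.31, 2.02], [-1.57, 1.55], [0.28, 2.44], [-1.29, 4.43], [0.15, 1.84], [-2.92, 2.92]. Speed limits (rad/s): [2.57, 2.57, 3.14, 3.14, 3.14, 3.14, 3.14].

INTERFACE

Orientations are given as a 3x3 rotation matrix whose columns are the frame's x, y, z axes.
In Python, from station import env, effector, solver, viewer, workorder, search_frame, tip_of gives the robot as it stands. Calls block until the motion is done:
- env.reach(position, orientation): joint-space move of the TCP to a pose.
- env.movel(position, frame=None, rate=0.15): straight line of the TCP; frame=None keeps the orientation; rate is the mean speed in m/s.
- env.goto_joints(angles): joint-space move.
- effector.release() and effector.grasp(squeeze=None): open the fingers fully, or close them until they stop; squeeze is the grip in N (None keeps the last).
- env.pause(seconds).
- solver.inverse_kinematics(position, orientation): joint angles nearest the present ones, or None.
- env.sense(): the state.
- viewer.read_camera(name): name is "side" or "top" or "wrist"; returns (picture, depth): 420x560x3 uint8, red, green, blue; 420x560 float32, m along the optical axis (not along the pixel's ray), 0 where there is no reading.
- viewer.camera_info(name): a dict with "intrinsics" (3x3 intrinsics, pixels), "dist_coeffs" ([k1, k2, p1, p2, k3] as OpenCV has them; the pictures are not rectified), "eye" and "rotation" of the camera in the world; the wrist camera has in their place "T_tool_cam" (4x4, takes a point from camera to tool coordinates, whose origin is the TCP and whose axes are the flange's). Camera axes: x right, y up, looking along -z (the intrinsics and any distortion apply to the point x, -y, -z); pixel columns grow to the right and rows downward; lengths in m; the calibration is good to about 2 mm. A picture is of the moment at which its call begins: read the wrist's pose just before it. camera_info takes no time and is no camera call.
A pose or a line that the arm cannot do raises env.PlanningError and nothing moves.
- workorder.finish_job(): hands the job in; it is judged then, once.
Trained networks look in the newest picture that a camera, given by its name, has taken for a name from the list of things; names that differ only in an ending like _2 or _b are one class to them, and where a whole thing is asked for, a point or a joint stands for the part that bears it (a point fixed in the world has none). Each returns a list of dicts, best first, with "score" (0 to 1); they miss things now and then, are a little off and sometimes report something else, mostly with a low value. They report only what shows in the picture. A call takes as long as a camera call. They do not tell look-alikes from the thing itself.
- search_frame(camera, name): "at" ([x, y, z] in m, in world coordinates, good to about 4 mm: the middle of the surface that is visible of it).
- tip_of(camera, name): "at" ([x, y, z] in m, in world coordinates, good to about 4 mm: a listed point, or the origin of a listed thing).
The state is a dict: "t": time; "joint_positions": joint angles; "joint_velocities": joint speeds; "tau": joint torques, N m; "ee_pos": TCP position; "tcp_rot": TCP orientation; "wrist_force": force on the tool from outside, world axes, zero at the start; "moment": the same for the moment, N m; "gripper_width": finger opening in m; "grasp_force": force on a finger pad.
Only numpy, scipy, OpenCV 4.12 (cv2) and the standard library are available. Lean on these libraries where they do the work, as an engineer would, in place of code of your own. Each camera call takes 0.05 s, during which the arm holds its last target. There are 200 camera calls.

TASK

Bring the small aluminium moisture tin from the wet side to the balance through the transfer hatch: put it in under the open outer door, slide it across into the inner half, shut the outer door fully, and only then slide the inner door wide open, take the tin out and set it down upright on the middle of the balance pan without dropping it. Never have both doors open at the same time, keep the tin upright throughout, and leave the outer door shut and the other things on the bench where they stand.

Things in the scene. Friction and masses are not known exactly. Their poses are not given: they have to be found in the camera images.
- tin_center (a point): Centre of the small moisture tin: a plain closed aluminium cylinder, 50 mm in diameter and 44 mm high, standing on the bench on the wet (right, -y) side; about 0.12 kg. The point is on its axis, half-way up (22 mm above its underside); its z axis points up.
- big_tin_center (a point): Centre of the larger tin, 68 mm in diameter and 66 mm high, also on the wet side: a bystander, to be left alone. It may stand nearer or farther than the small one.
- hatch_mid (a point): Middle of the hatch, a fixed low white box, on the top of its floor (6 mm above the bench). Its x axis points away from the robot, y from the wet side to the balance side. Inside 150 mm along x, 260 mm along y; walls 8 mm thick, tops 52 mm above this point. y below 0 is the outer half, y above 0 the inner; no partition inside. A fixed black kerb 54 mm high runs on along x at y = 0.
- channel (a point): Centre of the outer half's floor: y = -66 mm, x = 0 of hatch_mid, same height and axes. Two floor guides 8 mm high run along the hatch's whole length in y, leaving a channel 60 mm wide (x from -30 to +30 mm) in which the tin stands and slides; above them the box is 150 mm wide, so fingertips kept over 8 mm above the floor clear them.
- inner_half (a point): Centre of the inner half's floor: y = +66 mm, x = 0 of hatch_mid; end wall at y = +130 mm. Only what lies past y = 0 can be taken through the inner door, so before shutting the outer door push the tin from behind along the channel, under the inner door, till at least its centre is past y = 0. Lift it out only when its rear edge is clear of the outer door (centre past y = 30 mm).
- outer_door (a joint): Opening of the outer (wet side) door in m: 0 shut, 0.15 fully open, sliding along hatch +x. A clear plate over the outer half alone, underside 52 mm and upper face 58 mm above hatch_mid; the doors' edges meet at y = -1 and +1 mm. It starts open (0.11 to 0.15): free from x = -75 to at least x = +28 mm. About 1.5 N of friction; it stays where it is left.
- inner_door (a joint): Opening of the inner (balance side) door in m: 0 shut (as at the start), 0.15 fully open, sliding along hatch +x. Plate, heights and friction as for the outer door; it covers the inner half alone.
- outer_grip (a point): Grip point on the outer door's handle: a plain upright steel bar on the door's upper face, 12 mm thick along the hatch's x, 50 mm long along its y, rising 32 mm above the door's upper face. The point is its centre line, 11 mm below its top and 21 mm above the door's upper face. With the door shut it lies at x = -35, y = -99 mm of hatch_mid and moves with the door.
- inner_grip (a point): The same on the inner door's handle; with the door shut it lies at x = -35, y = +99 mm of hatch_mid.
- pan (a point): Centre of the upper face of the balance's round steel pan, 116 mm in diameter, 68 mm above the bench, on a fixed white balance 50 mm high under it (225 mm by 160 mm) on the left (+y) side. z points up.
- brown_bottle_center (a point): Centre of a brown bottle, 64 mm in diameter and 125 mm high: a bystander.
- brown_bottle2_center (a point): Centre of a second brown bottle of the same size: a bystander.
- clear_bottle_center (a point): Centre of a clear bottle, 56 mm in diameter and 130 mm high: a bystander.
- beaker_center (a point): Centre of a glass beaker, 70 mm in diameter and 90 mm high: a bystander behind the balance.
- spatula_grip (a point): Handle of a steel spatula 170 mm long, lying on the bench left of the balance: a bystander.
Things that resemble listed ones, but are neither listed nor needed, are in the scene too. Leave any purple or yellow look-alike of the part that bears tin_center alone.

How it is judged:
On the way, in this order (a step that is already met when the one before it is completed fails the run):
1. the small tin stands on the hatch floor in the outer half, outer door open, inner door shut (y of tin_center in the frame of hatch_mid between -0.11 and 0 m and z of tin_center in the frame of hatch_mid below 0.028 m and x of tin_center in the frame of hatch_mid between -0.012 and 0.012 m and value of joint outer_door above 0.05 m and value of joint inner_door below 0.008 m), for 0.1 s.
2. the tin is in the inner half and both doors are shut (y of tin_center in the frame of hatch_mid above 0.01 m and z of tin_center in the frame of hatch_mid below 0.028 m and value of joint each of outer_door, inner_door below 0.008 m), for 0.1 s.
3. the inner door is wide open with the outer door shut and the tin still in the hatch (value of joint inner_door above 0.09 m and value of joint outer_door below 0.008 m and y of tin_center in the frame of hatch_mid between 0.01 and 0.13 m and z of tin_center in the frame of hatch_mid below 0.028 m), for 0.1 s.
At the end, for the whole second after the job is handed in: The small tin stands upright (within 0.1 rad) and at rest on the balance pan, its axis within 25 mm of the pan's centre, and the outer door is shut to within 8 mm. The inner door may be left open or shut (horizontal distance between tin_center and pan below 0.025 m and z of tin_center in the frame of pan between 0.018 and 0.026 m and angle between tin_center's own z axis and vertical below 0.1 rad and linear speed of tin below 0.02 m/s and value of joint outer_door below 0.008 m); the robot touches nothing.
It fails at once if both doors are open (more than 15 mm) at the same time (value of joint each of outer_door, inner_door above 0.015 m).
It fails at once if the small tin is tipped more than 0.8 rad (angle between tin_center's own z axis and vertical above 0.8 rad).
It fails at once if the tin comes down on the pan at over 0.5 m/s (dropped) (horizontal distance between tin_center and pan below 0.06 m and z of tin_center in the frame of pan between 0.019 and 0.05 m and linear speed of tin above 0.5 m/s).
It fails at once if a bystander is shifted more than 40 mm (distance of any of big_tin_center, brown_bottle_center, brown_bottle2_center, clear_bottle_center, beaker_center, spatula_grip from where it was at the start of the episode above 0.04 m).
It also fails if it takes over 72 s, if anything falls off the work surface, if the arm or the gripper's body presses on something with over 40 N, if the wrist force passes 120 N, or if a joint passes its speed limit or range.

## Working session

There is one attempt and no reset: what is moved stays moved. The work goes in short steps, each a Python script; the robot and the scene stay as the last script left them, time stands still between calls to the robot, and variables do not carry over. Pictures are saved under pics/ and viewed, at most 10 in all, crops included, and the job is handed in when it is done.

```bash
ls; mkdir -p pics
cat > h.py <<'E'
import numpy as np, cv2
from station import env, effector, solver, viewer, workorder, search_frame, tip_of
def save(n,img): cv2.imwrite(f'pics/{n}.png',cv2.cvtColor(img,cv2.COLOR_RGB2BGR))
def cloud(cam, pose=None):
    """picture, world points per pixel (NaN where no depth)"""
    pic,d=viewer.read_camera(cam); c=viewer.camera_info(cam)
    h,w=d.shape; v,u=np.mgrid[:h,:w].astype(np.float32)
    K=np.array(c['intrinsics'],float); D=np.array(c['dist_coeffs'],float)
    n=cv2.undistortPoints(np.stack([u.ravel(),v.ravel()],1)[:,None],K,D)[:,0].reshape(h,w,2)
    P=np.stack([n[...,0]*d,-n[...,1]*d,-d],-1)
    if 'eye' in c: R,t=np.array(c['rotation']),np.array(c['eye'])
    else:
        p,Rt=pose; T=np.array(c['T_tool_cam']); R=Rt@T[:3,:3]; t=Rt@T[:3,3]+p
    W=P@R.T+t; W[d<=0]=np.nan
    return pic,W
def pose():
    s=env.sense(); return np.array(s['ee_pos']),np.array(s['tcp_rot'])
E
python3 - <<'E'
from h import *
for c in ['top','side']:
    pic,W=cloud(c); save(c+'0',pic); np.save(c+'0.npy',W)
    for n in ['tin_center','big_tin_center','hatch_mid','outer_grip','inner_grip','pan','outer_door','inner_door']:
        try: print(c,n,[(np.round(r['at'],3).tolist(),round(r['score'],2)) for r in tip_of(c,n)[:4]])
        except Exception as e: print(c,n,e)
s=env.sense(); print(s['tcp_rot'],s['t'])
E
```

```text
pics
top tin_center [([0.466, -0.41, 0.021], 0.79), ([0.319, -0.318, 0.02], 0.77), ([0.353, -0.235, 0.026], 0.67), ([0.446, -0.313, 0.026], 0.63)]
top big_tin_center [([0.582, -0.322, 0.037], 0.86), ([0.448, 0.065, 0.084], 0.25)]
top hatch_mid [([0.478, -0.035, 0.004], 0.86), ([0.402, 0.508, 0.011], 0.56), ([0.58, -0.13, 0.083], 0.27)]
top outer_grip [([0.58, -0.134, 0.084], 0.95)]
top inner_grip [([0.448, 0.069, 0.088], 0.61)]
top pan [([0.479, 0.36, 0.07], 0.97), ([0.48, -0.036, 0.007], 0.39)]
top outer_door it knows: beaker_center, big_tin_center, brown_bottle2_center, brown_bottle_center, channel, clear_bottle_center, hatch_mid, inner_grip, inner_half, outer_grip, pan, spatula_grip, tin_center
top inner_door it knows: beaker_center, big_tin_center, brown_bottle2_center, brown_bottle_center, channel, clear_bottle_center, hatch_mid, inner_grip, inner_half, outer_grip, pan, spatula_grip, tin_center
side tin_center [([0.445, -0.313, 0.021], 0.72), ([0.356, -0.233, 0.022], 0.67), ([0.323, -0.314, 0.022], 0.63), ([0.464, -0.41, 0.022], 0.57)]
side big_tin_center [([0.582, -0.327, 0.03], 0.73), ([0.45, 0.067, 0.084], 0.61)]
side hatch_mid [([0.486, -0.03, 0.002], 0.91)]
side outer_grip [([0.578, -0.128, 0.084], 0.63), ([0.485, -0.034, 0.004], 0.43)]
side inner_grip [([0.446, 0.063, 0.084], 0.9)]
side pan [([0.476, 0.355, 0.067], 0.56)]
side outer_door it knows: beaker_center, big_tin_center, brown_bottle2_center, brown_bottle_center, channel, clear_bottle_center, hatch_mid, inner_grip, inner_half, outer_grip, pan, spatula_grip, tin_center
side inner_door it knows: beaker_center, big_tin_center, brown_bottle2_center, brown_bottle_center, channel, clear_bottle_center, hatch_mid, inner_grip, inner_half, outer_grip, pan, spatula_grip, tin_center
[[ 9.04008513e-01  4.27514453e-01 -2.85145654e-06]
 [ 4.27514452e-01 -9.04008511e-01 -7.75313242e-05]
 [-3.57235026e-05  6.88699382e-05 -9.99999997e-01]] 0.7
```

View pics/top0.png

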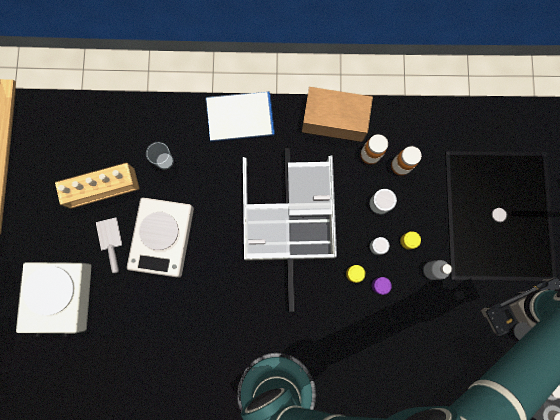

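View pics/side0.png

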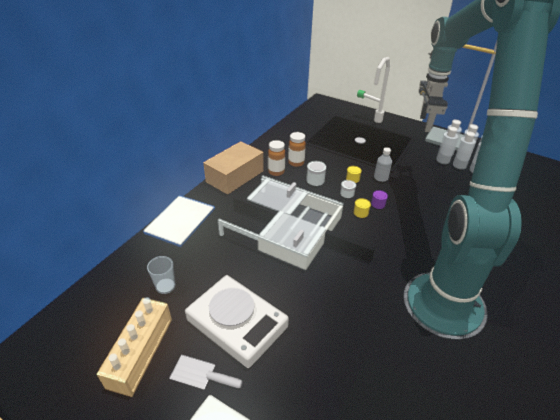

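Candidates for the tin in the top picture: plain aluminium at (380,246), yellow at (412,240) and (356,273), purple at (382,286), and the bigger aluminium tin at (384,201). By the description I choose (380,246), at world (0.445, -0.313). Next come a close crop to check it and a fit of the hatch's pose.

Run:
```python
from h import *
pic=cv2.cvtColor(cv2.imread('pics/top0.png'),cv2.COLOR_BGR2RGB); W=np.load('top0.npy')
save('crop0',cv2.resize(pic[145:300,225:455],None,fx=3.4,fy=3.4,interpolation=cv2.INTER_CUBIC))
S=np.load('side0.npy'); sp=cv2.cvtColor(cv2.imread('pics/side0.png'),cv2.COLOR_BGR2RGB)
for nm,w,p in (('top',W,pic),('side',S,sp)):
    X,Y,Z=w[...,0],w[...,1],w[...,2]; br=p.min(-1)>110
    m=br&(Z>.045)&(Z<.066)&(X>.36)&(X<.54)&(abs(Y+.034)<.17)
    P=w[m][:,:2]
    best=min((np.ptp(np.percentile(P@np.array([np.cos(a+np.pi/2),np.sin(a+np.pi/2)]),[1,99])),a) for a in np.radians(np.arange(-10,10,.25)))
    a=best[1]; R=np.array([[np.cos(a),-np.sin(a)],[np.sin(a),np.cos(a)]]); q=P@R
    lo,hi=np.percentile(q[:,1],[.5,99.5]); xl=np.percentile(q[:,0],.5)
    print(nm,len(P),'yaw',np.degrees(a),'ywidth',hi-lo,'mid',R@[xl+.083,(lo+hi)/2])
    for k,(x,y,r,z0) in {'tin':(.445,-.313,.04,.035),'pan':(.478,.358,.075,.06),'oh':(.58,-.13,.045,.08),'ih':(.447,.067,.045,.08)}.items():
        m=(np.hypot(X-x,Y-y)<r)&(Z>z0)&(Z<z0+.03); Q=w[m]
        (cx,cy),(a1,b1),an=cv2.minAreaRect(Q[:,:2].astype(np.float32))
        print(k,len(Q),'med',np.round(np.median(Q,0),4),'rect',np.round([cx,cy,a1,b1],4),round(an,1),'zmax',round(np.percentile(Q[:,2],95),4))
```

```text
top 1695 yaw 2.5 ywidth 0.2722030529618832 mid [ 0.48543654 -0.03381731]
tin 224 med [ 0.4442 -0.3123  0.0443] rect [ 0.4446 -0.3127  0.0493  0.0496] 20.3 zmax 0.0492
pan 1153 med [0.4794 0.3574 0.068 ] rect [0.4787 0.3572 0.1146 0.1128] 44.1 zmax 0.0726
oh 84 med [ 0.5813 -0.1284  0.0952] rect [ 0.5821 -0.1287  0.013   0.0486] 1.5 zmax 0.0999
ih 80 med [0.4471 0.0636 0.0953] rect [0.4475 0.0638 0.0124 0.0473] 1.9 zmax 0.0992
side 1660 yaw 2.0 ywidth 0.27855134342447097 mid [ 0.48077144 -0.03360044]
tin 111 med [ 0.439  -0.3064  0.0441] rect [ 0.4401 -0.3105  0.0447  0.049 ] 24.7 zmax 0.0477
pan 1375 med [0.4741 0.3619 0.0692] rect [0.4766 0.3589 0.1155 0.1169] 54.0 zmax 0.0719
oh 62 med [ 0.5746 -0.1245  0.0942] rect [ 0.5772 -0.1287  0.0132  0.0499] 3.2 zmax 0.098
ih 82 med [0.44   0.0678 0.0952] rect [0.4422 0.0646 0.0121 0.0501] 2.7 zmax 0.0982
```

View pics/crop0.png

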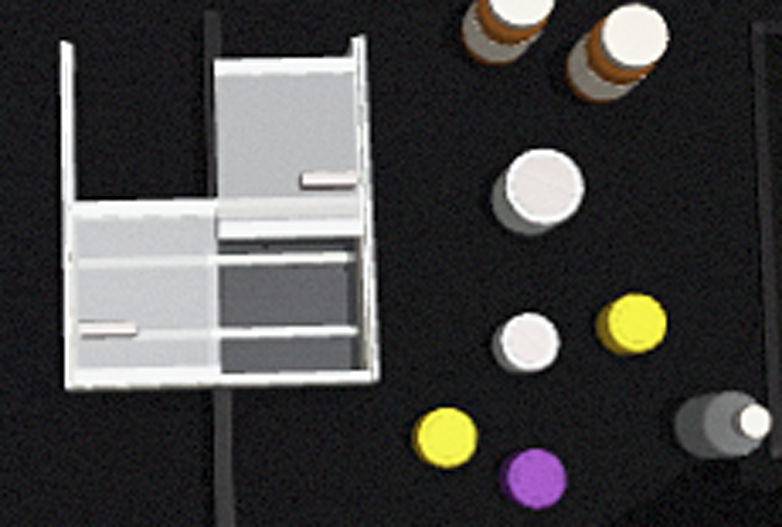

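The crop confirms the choice: the plain small tin is at crop (527,343). Yellow is at (446,437) and (637,322), purple at (535,478) and the big tin at (540,190). The hatch is yawed about 2° and the outer door is about 0.128 open. Next I look from near, above the hatch and then above the tin.

```bash
cat >> h.py <<'E'
def Rb(deg):
    b=np.radians(deg); d=np.array([np.cos(b),np.sin(b),0])
    return np.stack([[-d[1],d[0],0],d,[0,0,-1]],1)
E
python3 - <<'E'
from h import *
def fit(w,x,y,r,z0,z1):
    m=(np.hypot(w[...,0]-x,w[...,1]-y)<r)&(w[...,2]>z0)&(w[...,2]<z1); Q=w[m]
    if len(Q)<20: return None
    rc=cv2.minAreaRect(Q[:,:2].astype(np.float32)); (c,rad)=cv2.minEnclosingCircle(Q[:,:2].astype(np.float32))
    return len(Q),np.round(np.median(Q,0),4),np.round(rc[0]+rc[1],4),round(rc[2],1),np.round(c,4),round(rad,4)
for nm,p,b in (('hatch',[.47,-.06,.36],-10),('tin',[.43,-.30,.24],54)):
    env.reach(np.array(p),Rb(b)); po=pose(); pic,W=cloud('wrist',po); save('w_'+nm,pic); np.save('w_'+nm,W)
    s=env.sense(); print(nm,s['t'],np.round(s['ee_pos'],4),np.round(s['joint_positions'],2))
    for k,a in {'tin':(.445,-.313,.04,.035,.06),'oh':(.582,-.129,.045,.085,.105),'ih':(.447,.064,.045,.085,.105)}.items(): print(k,fit(W,*a))
E
```

```text
hatch 2.8333 [ 0.47   -0.0613  0.3596] [ 0.57  0.08 -0.54  1.8   0.04  1.28 -0.15]
tin (660, array([ 0.4434, -0.3096,  0.0451]), array([ 0.4433, -0.3131,  0.0497,  0.0502]), 48.6, array([ 0.4435, -0.3136]), 0.0261)
oh (332, array([ 0.5794, -0.1257,  0.0967]), array([ 0.5805, -0.1288,  0.0111,  0.0512]), 2.0, array([ 0.5804, -0.1288]), 0.0258)
ih (434, array([0.4456, 0.0641, 0.097 ]), array([0.4449, 0.0645, 0.0123, 0.0504]), 2.4, array([0.4449, 0.0645]), 0.0255)
tin 4.2583 [ 0.4306 -0.2995  0.2404] [ 0.88  0.26 -0.39  1.86  0.11  1.04  1.38]
tin (1523, array([ 0.4412, -0.3123,  0.0456]), array([ 0.4424, -0.3129,  0.0495,  0.0499]), 52.5, array([ 0.4424, -0.3132]), 0.0255)
oh (839, array([ 0.5762, -0.1297,  0.0966]), array([ 0.5795, -0.1294,  0.0144,  0.0507]), 0.3, array([ 0.5806, -0.1292]), 0.0256)
ih None
```

```bash
cat >> h.py <<'E'
A=np.radians(2.1); MID=np.array([.4838,-.0332]); RH=np.array([[np.cos(A),-np.sin(A)],[np.sin(A),np.cos(A)]])
def H(x,y,z): return np.r_[MID+RH@[x,y],z+.006]   # hatch frame -> world
def stat(m=''):
    s=env.sense(); print(m,round(s['t'],1),np.round(s['ee_pos'],4),'F',np.round(s['wrist_force'],1),'w',round(s['gripper_width'],4),'gf',round(s['grasp_force'],1)); return s
E
python3 - <<'E'
from h import *
W=np.load('w_hatch.npy'); q=(W[...,:2]-MID)@RH; z=W[...,2]-.006
for y0,y1 in ((-110,-80),(-80,-50),(-50,-20)):
    m=(q[...,1]>y0/1e3)&(q[...,1]<y1/1e3)
    print(y0,[(x,round(float(np.median(z[m&(abs(q[...,0]*1e3-x)<1)])*1e3,),1)) for x in range(-86,60,3) if (m&(abs(q[...,0]*1e3-x)<1)).sum()>3])
for x0,x1 in ((-20,20),): 
    m=(q[...,0]>x0/1e3)&(q[...,0]<x1/1e3)
    print([(y,round(float(np.median(z[m&(abs(q[...,1]*1e3-y)<1)])*1e3),1)) for y in [*range(-145,-115,2),*range(-10,10,2),*range(125,145,2)] if (m&(abs(q[...,1]*1e3-y)<1)).sum()>3])
env.movel(np.array([.4427,-.313,.10]),Rb(54)); env.movel(np.array([.4427,-.313,.012]),rate=.1); stat('down')
effector.grasp(15); stat('grasped'); env.movel(np.array([.4427,-.313,.15])); stat('up')
E
```

```text
-110 [(-83, 53.4), (-80, 53.1), (-77, 53.3), (-74, 23.2), (-71, 1.0), (-68, 1.1), (-65, 1.3), (-62, 0.7), (-59, 1.0), (-56, 1.3), (-53, 0.9), (-50, 1.2), (-47, 0.6), (-44, 0.5), (-41, 1.1), (-38, 7.9), (-35, 8.9), (-32, 9.2), (-29, 1.4), (-26, 0.8), (-23, 0.8), (-20, 0.8), (-17, 0.8), (-14, 0.9), (-11, 1.0), (-8, 1.0), (-5, 1.3), (-2, 0.8), (1, 1.2), (4, 1.4), (7, 0.9), (10, 1.3), (13, 0.9), (16, 1.5), (19, 1.4), (22, 1.1), (25, 1.2), (28, 1.0), (31, 8.4), (34, 9.5), (37, 9.1), (40, 0.9), (43, 1.1), (46, 1.8), (49, 60.0), (52, 61.0), (55, 61.0), (58, 61.1)]
-80 [(-83, 52.9), (-80, 53.1), (-77, 52.8), (-74, 19.1), (-71, 1.4), (-68, 0.7), (-65, 1.1), (-62, 0.9), (-59, 0.9), (-56, 0.9), (-53, 1.2), (-50, 1.5), (-47, 0.8), (-44, 0.9), (-41, 1.0), (-38, 8.0), (-35, 9.0), (-32, 8.8), (-29, 1.2), (-26, 1.1), (-23, 1.0), (-20, 1.0), (-17, 0.8), (-14, 1.2), (-11, 1.3), (-8, 1.0), (-5, 0.9), (-2, 1.0), (1, 1.3), (4, 1.2), (7, 1.0), (10, 1.5), (13, 0.9), (16, 1.2), (19, 0.9), (22, 0.6), (25, 1.1), (28, 1.3), (31, 427.4), (34, 8.6), (37, 9.1), (40, 1.2), (43, 1.2), (46, 2.3), (49, 59.4), (52, 61
[... 483 characters left out ...]
), (31, 417.1), (34, 445.9), (37, 433.2), (40, 421.2), (43, 423.7), (46, 426.5), (49, 467.0), (52, 467.0), (55, 62.0), (58, 61.2)]
[(-137, 61.2), (-135, 59.7), (-133, 54.7), (-131, 35.4), (-129, 26.4), (-127, 0.9), (-125, 1.4), (-123, 1.0), (-121, 1.0), (-119, 1.1), (-117, 0.9), (-10, 460.6), (-8, 459.9), (-6, 459.7), (-4, 459.5), (-2, 458.8), (0, 457.8), (2, 58.9), (4, 59.2), (6, 59.1), (8, 59.0), (125, 59.2), (127, 59.1), (129, 59.1), (131, 58.9), (133, 54.0), (135, 61.2), (137, 61.5)]
down 6.4 [ 0.4432 -0.3132  0.0125] F [0.2 0.3 0.2] w 0.0918 gf 0.0
grasped 7.1 [ 0.4427 -0.313   0.0121] F [-0.2  0.1  1.2] w 0.05 gf 15.0
up 8.2 [ 0.442  -0.3127  0.1491] F [ 0.3 -0.4 -1.3] w 0.0495 gf 15.0
```

Run:
```python
from h import *
env.movel(H(0,-64,.144),Rb(58),rate=.25); env.movel(H(0,-64,.03),rate=.12); env.movel(H(0,-64,.0125),rate=.04); stat('in')
effector.release(); stat('rel'); env.pause(.15)
env.movel(H(0,-64,.12),rate=.2); effector.grasp(5)
env.movel(H(0,-107,.12),Rb(2),rate=.15); po=pose(); pic,W=cloud('wrist',po); save('w_in',pic)
q=(W[...,:2]-MID)@RH; z=W[...,2]-.006
m=(abs(z-.045)<.004)&(abs(q[...,0])<.04)&(q[...,1]>-.105)&(q[...,1]<-.01); Q=q[m]
if len(Q)>30: print('tin top',len(Q),Q.min(0),Q.max(0))
stat()
```

```text
Traceback (most recent call last):
station.PlanningError: the arm cannot follow that straight line within its joint ranges
```

Run:
```python
from h import *
stat()
for b in (58,238,-54,126,2,182):
  for p in ((0,-64,.144),(0,-64,.0125),(0,-107,.12),(0,-107,.012),(0,-11,.012)):
    r=solver.inverse_kinematics(H(*p),Rb(b)); print(b,p,None if r is None else np.round(r,2))
```

```text
8.2 [ 0.442  -0.3127  0.1491] F [ 0.3 -0.4 -1.3] w 0.0495 gf 15.0
58 (0, -64, 0.144) None
58 (0, -64, 0.0125) None
58 (0, -107, 0.12) None
58 (0, -107, 0.012) None
58 (0, -11, 0.012) None
238 (0, -64, 0.144) None
238 (0, -64, 0.0125) None
238 (0, -107, 0.12) None
238 (0, -107, 0.012) None
238 (0, -11, 0.012) None
-54 (0, -64, 0.144) None
-54 (0, -64, 0.0125) None
-54 (0, -107, 0.12) None
-54 (0, -107, 0.012) None
-54 (0, -11, 0.012) None
126 (0, -64, 0.144) None
126 (0, -64, 0.0125) None
126 (0, -107, 0.12) None
126 (0, -107, 0.012) None
126 (0, -11, 0.012) None
2 (0, -64, 0.144) None
2 (0, -64, 0.0125) None
2 (0, -107, 0.12) None
2 (0, -107, 0.012) None
2 (0, -11, 0.012) None
182 (0, -64, 0.144) None
182 (0, -64, 0.0125) None
182 (0, -107, 0.12) None
182 (0, -107, 0.012) None
182 (0, -11, 0.012) None
```

My mistake: I passed x and y in mm to a helper that expects metres. I'll change `H` to take all three coordinates in mm.

```bash
cat >> h.py <<'E'
def H(x,y,z): return np.r_[MID+RH@[x/1e3,y/1e3],z/1e3+.006]   # hatch frame, mm -> world m
E
python3 - <<'E'
from h import *
env.movel(H(0,-64,144),Rb(58),rate=.25); env.movel(H(0,-64,30),rate=.12); env.movel(H(0,-64,12.5),rate=.04); stat('in')
effector.release(); stat('rel'); env.pause(.15)
env.movel(H(0,-64,120),rate=.2); effector.grasp(5)
env.movel(H(0,-107,120),Rb(2),rate=.15); po=pose(); pic,W=cloud('wrist',po); save('w_in',pic)
q=(W[...,:2]-MID)@RH; z=W[...,2]-.006
m=(abs(z-.045)<.004)&(abs(q[...,0])<.04)&(q[...,1]>-.105)&(q[...,1]<-.01); Q=q[m]
if len(Q)>30: print('tin top',len(Q),Q.min(0),Q.max(0))
stat()
E
```

```text
in 10.9 [ 0.486  -0.0971  0.0182] F [ 0.  -0.2 -1. ] w 0.0494 gf 15.0
rel 11.6 [ 0.4862 -0.0972  0.0185] F [ 0.3  0.3 -0.8] w 0.0919 gf 0.0
tin top 3573 [-0.02542435 -0.08966876] [ 0.02502414 -0.03885323]
 15.0 [ 0.4877 -0.1398  0.126 ] F [-0.5  0.3  0.3] w 0.0005 gf 0.0
```

View pics/w_in.png

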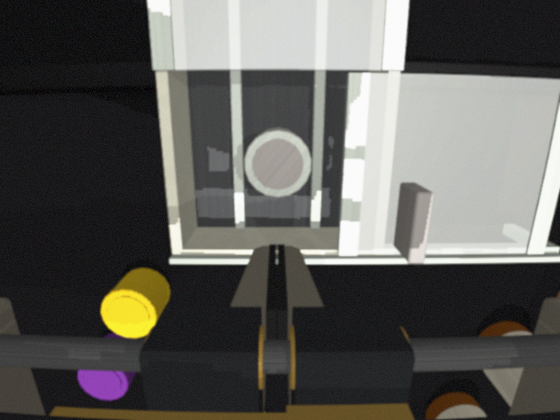

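The tin stands upright between the guides at pixel (278,163), at hatch (0, -64) mm. Next I push it across and shut the outer door.

Run:
```python
from h import *
env.movel(H(0,-107,40),rate=.2); s=stat('a'); env.movel(H(0,-107,12),rate=.08); stat('down')
env.movel(H(0,-30,12),rate=.08); stat('push')
env.movel(H(0,-12,12),rate=.04); stat('push end')
env.movel(H(0,-30,12),rate=.1); env.movel(H(0,-30,150),rate=.25)
pic,W=cloud('wrist',pose()); q=(W[...,:2]-MID)@RH
s0=None
# far side of outer handle (opening ~126)
env.movel(H(125,-99,150),rate=.25); pic,W=cloud('wrist',pose()); save('w_pushed',pic); env.movel(H(125,-99,74),rate=.15); stat('at handle')
```

```text
a 15.5 [ 0.488  -0.14    0.0462] F [-0.2  0.9 -0.1] w 0.0003 gf 0.0
down 16.0 [ 0.4877 -0.1401  0.018 ] F [ 0.7  0.1 -0.2] w 0.0003 gf 0.0
push 17.1 [ 0.4847 -0.0633  0.0178] F [-0.5 -0.5  0.8] w 0.0003 gf 0.0
push end 17.8 [ 0.4843 -0.0449  0.018 ] F [ 0.4 -0.7 -0.3] w 0.0005 gf 0.0
at handle 20.3 [ 0.6127 -0.1274  0.0807] F [ 0.4 -0.7  0. ] w 0.0003 gf 0.0
```

View pics/w_pushed.png

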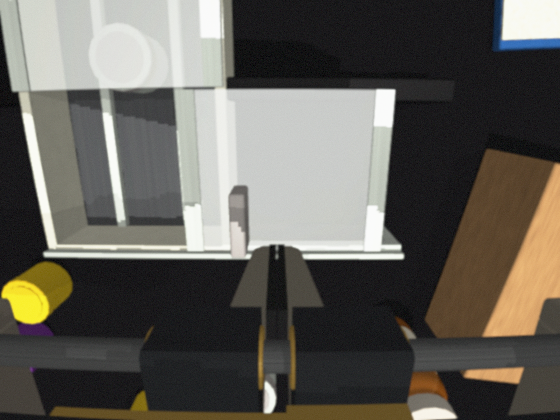

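The tin shows whole under the inner door at about pixel (120,55), and the fingers are beyond the outer handle at (238,220). Now I shut the outer door, watching the force.

```bash
cat >> h.py <<'E'
def handles(W):
    q=(W[...,:2]-MID)@RH; z=W[...,2]; o=[]
    for y0 in (-.099,.099):
        m=(z>.085)&(z<.102)&(abs(q[...,1]-y0)<.03)&(q[...,0]>-.06)&(q[...,0]<.14); Q=q[m]
        o.append((len(Q), np.round(np.percentile(Q[:,0],[3,50,97])*1e3,1)) if len(Q)>15 else None)
    return o
E
python3 - <<'E'
from h import *
env.movel(H(0,-99,74),rate=.15); stat('near')
x=0
while x>-30:
    x-=3; env.movel(H(x,-99,74),rate=.05); s=env.sense(); f=RH.T@np.array(s['wrist_force'])[:2]
    print(x,np.round(f,1))
    if f[0]>9: break
print('t',s['t']); env.movel(H(x+15,-99,74),rate=.15); env.movel(H(x+15,-99,150),rate=.25)
for c in ('top','side'):
    pic,W=cloud(c); print(c,handles(W))
save('top_shut',pic)
E
```

```text
near 21.2 [ 0.4881 -0.1324  0.0803] F [-0.8 -0.4 -0.1] w 0.0006 gf 0.0
-3 [ 0.2 -0.5]
-6 [1.3 0.6]
-9 [-0.7 -0.1]
-12 [ 0.6 -0.6]
-15 [ 3.9 -0.9]
-18 [10.4  1.2]
t 22.75
top [(19, array([-38. , -32. , -28.9])), (77, array([-38.9, -33.3, -26.8]))]
side [(54, array([-44.2, -39.6, -33. ])), (69, array([-43.1, -38.9, -31.5]))]
```

Run:
```python
from h import *
env.movel(H(-78,99,150),rate=.25); env.movel(H(-78,99,74),rate=.15); stat('at inner')
env.movel(H(84,99,74),rate=.15)
x=84
while x<102:
    x+=3; env.movel(H(x,99,74),rate=.05); s=env.sense(); f=RH.T@np.array(s['wrist_force'])[:2]
    if f[0]<-8: break
print(x,f,s['t']); env.movel(H(x-15,99,74),rate=.15); env.movel(H(x-15,99,150),rate=.25)
env.movel(H(0,0,200),rate=.3); effector.release()
po=pose(); pic,W=cloud('wrist',po); save('w_open',pic); print('wrist',handles(W))
q=(W[...,:2]-MID)@RH; z=W[...,2]-.006
m=(abs(z-.045)<.004)&(abs(q[...,0])<.04)&(q[...,1]>-.01)&(q[...,1]<.1); Q=q[m]
if len(Q)>30: print('tin top',len(Q),np.percentile(Q,[.5,99.5],axis=0))
pic,W=cloud('top'); print('top',handles(W)); stat()
```

```text
at inner 25.2 [0.4027 0.0626 0.0802] F [-0.3 -0.2  0.6] w 0.0005 gf 0.0
99 [-9.2087469  -0.46585566] 27.6917
wrist [(647, array([-40.8, -34.8, -29.3])), (1181, array([108.5, 112.3, 119.7]))]
tin top 2024 [[-0.025023    0.00075131]
 [ 0.02365945  0.04912406]]
top [(36, array([-39. , -34. , -29.4])), (71, array([110.6, 115.7, 121.9]))]
 30.5 [ 0.4838 -0.0332  0.206 ] F [0.2 0.2 0.2] w 0.092 gf 0.0
```

View pics/w_open.png

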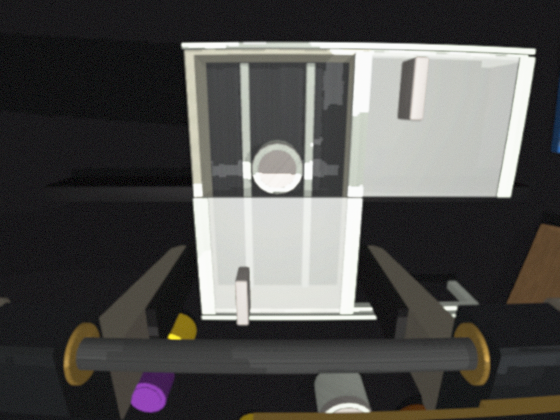

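The inner door is wide open at 0.148, the outer door is shut, and the tin stands at pixel (277,168), hatch (-0.5, 25) mm. Next I grip it, slide it clear, lift it and place it.

Run:
```python
from h import *
env.movel(H(-.5,27,75),rate=.2); env.movel(H(-.5,27,12),rate=.1); stat('down')
effector.grasp(15); stat('grip'); env.movel(H(0,60,12.5),rate=.1); stat('slid')
env.movel(H(0,60,150),rate=.2); s=stat('up')
P=np.array([.478,.358])
env.movel(np.r_[P,.17],rate=.25); po=pose(); stat('over pan')
env.movel(np.r_[P,.095],rate=.15)
z=.085
env.movel(np.r_[P,z],rate=.05)
while z>.076:
    z-=.001; env.movel(np.r_[P,z],rate=.03); s=env.sense(); print(round(z,3),np.round(s['wrist_force'],1),np.round(s['ee_pos'],4))
    if s['wrist_force'][2]>2.5: break
```

```text
down 32.1 [ 0.4828 -0.0062  0.0184] F [ 0.2  0.5 -0.1] w 0.0919 gf 0.0
grip 32.8 [ 0.4825 -0.0062  0.0181] F [0.3 0.2 0.8] w 0.0496 gf 15.0
slid 33.2 [0.4813 0.0269 0.0183] F [ 0.5  0.1 -1.7] w 0.0502 gf 15.0
up 34.1 [0.4808 0.0263 0.1552] F [-0.8  0.  -0.9] w 0.0498 gf 15.0
over pan 35.6 [0.4784 0.3563 0.1697] F [ 0.2 -0.4 -1. ] w 0.0494 gf 15.0
0.084 [-0.5 -0.  -1.1] [0.4781 0.3581 0.0841]
0.083 [ 1.1 -0.2 -1.8] [0.478 0.358 0.083]
0.082 [ 0.   0.1 -0.5] [0.478  0.358  0.0819]
0.081 [-0.4  0.2 -1.6] [0.4779 0.358  0.0809]
0.08 [0.9 0.5 0.2] [0.4782 0.3581 0.0802]
0.079 [-1.5 -2.2  7.3] [0.4781 0.3581 0.0801]
```

Contact came at TCP z = 0.080, as expected. Release, retreat and check.

Run:
```python
from h import *
env.movel(np.array([.478,.358,.0802]),rate=.03); effector.release(); env.pause(.2); env.movel(np.array([.478,.358,.20]),rate=.15); env.movel(np.array([.44,.30,.26]),rate=.2)
pic,W=cloud('wrist',pose()); save('w_end',pic)
for c,w in (('wrist',W),('top',cloud('top')[1])):
    m=(np.hypot(w[...,0]-.478,w[...,1]-.358)<.06)&(w[...,2]>.105)&(w[...,2]<.12); Q=w[m]
    print(c,len(Q),np.round(np.median(Q,0),4),cv2.minEnclosingCircle(Q[:,:2].astype(np.float32)),handles(w))
stat()
```

```text
wrist 2275 [0.4767 0.3563 0.1136] ((0.477144718170166, 0.35593950748443604), 0.025748882442712784) [None, (175, array([108.4, 112.5, 120. ]))]
top 28 [0.4823 0.3329 0.1121] ((0.48225465416908264, 0.33970633149147034), 0.0194551944732666) [(67, array([-38.6, -33.1, -28.6])), (69, array([111. , 116.4, 121.2]))]
 40.9 [0.4398 0.3004 0.2587] F [-0.  -0.  -1.3] w 0.0921 gf 0.0
```

View pics/w_end.png

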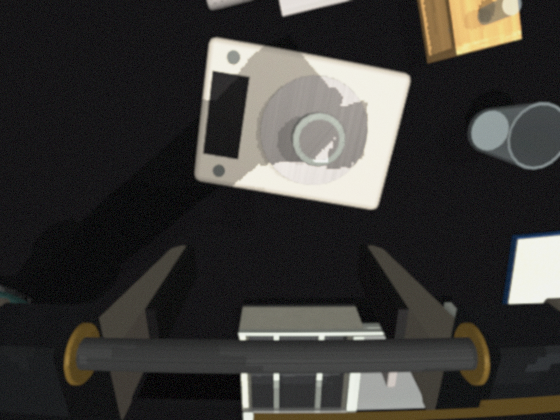

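The tin stands upright on the pan. Its top is at pixel (320,137) and the pan's centre is near (313,130); the measured centre is about 2 mm off. The outer door is shut and the gripper is clear.

```bash
python3 -c "
from h import *
print(workorder.finish_job())"
```

```text
the job is handed in; nothing more can be done
None
```

The job is handed in after about 41 s on the robot's clock: the small tin stands upright about 2 mm from the pan's centre, the outer door is shut, the inner door is left open, and the gripper is clear; no verdict came back.

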